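Pull a proof in the hand press

TASK

Pull a proof in the hinged press: slide the printing block along the bed fully home into the corner of the two fences, square and without ramming it, then lower the lid all the way shut without letting it slam. Then push the round press pad on the lid fully down and hold it for about a second, let it spring back up, and leave the lid closed and the things around the press undisturbed.

Things in the scene. Friction and masses are not known exactly. Their poses are not given: they have to be found in the camera images.
- press: Wooden hand press, fixed. Origin: centre of its underside, on the table. Base board 160 (x) by 210 mm (y); its top, the bed, is 20 mm up. Fences 12 mm thick rise 34 mm above the bed on the whole +x edge (hinge side) and +y edge; the -x and -y sides are open. The block is home with its origin at x +23, y +38 mm and its axes parallel to the press's. Yaw varies about 0.3 rad either way.
- corner (a point): Inside corner where the two fences meet, on the bed: x +68, y +93, z +20 mm in the press's frame. These are the fences' inner faces.
- hinge (a point): Middle of the hinge axis, fixed on the press at x +80, y 0, z +54 mm; the axis runs along the press's y.
- lid (a joint): Lid angle, rad: 0 shut, level on the fences; 1.57 upright; 1.9 fully open. Plywood panel 160 by 210 by 10 mm, 0.45 kg with its handle; shut, its underside is 54 mm above the table and it reaches from the hinge to the press's -x edge. The hinge is slightly stiff (0.2 N m): near upright the lid stays where left; let go below about 1.1 rad it falls and slams.
- keeper (a point): Lower edge of the front one of two short keeper bars, 10 mm deep, under the lid (they stick out of its face when it is up). With the lid shut they stand 5 mm clear of the -x and -y faces of a block that is home; if the block is not home they land on it and the lid cannot shut.
- bar (a point): Centre of the lid's handle: straight steel bar, 12 mm thick, 120 mm long, parallel to the hinge, on two 10 mm arms 55 mm either side of this point. It lies 205 mm from the hinge axis along the lid and 5 mm above the underside's plane (59 mm above the table when shut). 39 mm free gap between bar and lid edge for a finger; the bar turns in a light pinch.
- pad (a joint): Travel of the round sprung press pad on the lid's outer face, m: 0 up, 0.008 down against its stop. It pushes back with 4 N at the start and 12 N at full travel, and springs up when let go.
- pad_top (a point): Centre of the press pad's flat top, a dark steel disc 56 mm in diameter, 75 mm from the hinge towards the bar. Closed lid: 84 mm above the table. The disc moves 8 mm into the lid when pressed.
- block: Carved printing block, wood with a grey lino face, 90 mm (x) by 110 mm (y) by 30 mm thick, about 0.2 kg, loose on the bed of the press, short of the corner and a little askew. Origin: centre of its underside. Too wide to grip; it is pushed.
- medium_bottle: Bystander: yellow plastic bottle, 64 mm diameter, 170 mm tall, standing. Origin on the underside.
- ink_tin: Bystander: low steel tin, 80 mm diameter, 60 mm tall, standing. Origin on the underside.
- water_cup: Bystander: white cup, 76 mm diameter, 90 mm tall, standing. Origin on the underside.
- palette_spatula: Bystander: spatula 200 mm long lying flat. Origin on the underside.
- brush: Bystander: brush 200 mm long lying flat. Origin on the underside.
- ink_roller: Bystander: ink roller (rubber roll 90 mm wide on a wooden handle, about 190 mm long in all) lying flat. Origin on the underside.
Things that resemble listed ones, but are neither listed nor needed, are in the scene too. What is shaped like the block but turquoise or yellow is not meant.

How it is judged:
By the outcome, as a careful person would: the job done as asked, in the order asked, and still so for the second after the job is handed in, with the robot touching nothing.
It also fails if it takes over 72 s, if anything falls off the work surface, if the arm or the gripper's body presses on something with over 40 N, if the wrist force passes 120 N, or if a joint passes its speed limit or range.

ROBOT

A 7-joint arm with a two-finger parallel gripper is mounted at the origin on the work surface. World frame = base frame: x ahead of the robot, y to its left, z up, the work surface at z = 0. Lengths are in m, angles in rad, forces in N, time in s.
With the tool pointing down it reaches from about 0.4 to 0.9 m from the base axis. Payload 5.5 kg.
Tool frame: the origin (TCP) lies at the very end of the fingers, on their centre line; the grasp point (between the pads) lies behind it (env.grip_depth is the z of the grasp point in the tool frame, in m); z points along the fingers, y is the line along which they close (so a half turn about z gives the same grasp; the last joint's range is limited). The gripper opens to 85 mm and grips with 20 to 120 N. Pads are 22 mm wide; open, the fingers measure 114 mm over their backs; the gripper's body (76 mm by 85 mm) begins 54 mm behind the grasp point. The pads swing forward as they close: fully open they stand 13 mm farther back than shut.
Start: joints at [-0.84, 0.501, -0.427, 1.55, 0.221, 1.138, -0.21], TCP at [0.293, 0.58, 0.231] pointing down, gripper open.
Joint ranges: [-2.88, 2.88], [-0.31, 2.03], [-1.54, 1.56], [0.2, 2.42], [-1.41, 4.55], [0.19, 2.02], [-2.57, 2.57]. Speed limits (rad/s): [2.57, 2.57, 3.14, 3.14, 3.14, 3.14, 3.14].

INTERFACE

Orientations are given as a unit quaternion [w, x, y, z].
In Python, from workcell import env gives the robot as it stands.
- The arm moves only by the shell command python3 -m crank 'ROWS' [FORCE]. ROWS is JSON, a list of rows, each an object with "fingers": the closure in counts, from 0 (fully open) to 255 (shut); "dp": the shift along the world's x, y, z in cm, a list of three; "twist": the turn about the world's z in rad. In form: [{"fingers": fingers, "dp": [dx, dy, dz], "twist": twist}, ...]. A call has 1 to 12 rows; each row shifts and turns the commanded pose from where the row before left it; what a row does not reach is not made up. A row lasts 1/10 s, in which the tool goes at most 50 mm and 8.59 degrees, less where a joint would pass 70% of its speed; a pose out of reach is approached as far as the arm can. A call with a gripper value outside its range is refused whole. The fingers move at their own pace and stop on an object; FORCE is the grip in N (left out, the last holds). Time passes only in rows, so rows that do not move let the fingers close. It gives the time, the measured TCP pose, the force, the opening and the grip force at its end, in the units of the state.
- env.state(): the state, without advancing time (a new reading comes with each control period).
- env.grab_frame(name): name is "scene" or "top"; returns a dict with "image" (420x560x3 uint8, red, green, blue), "z_map" (420x560 float32, m along the optical axis (not along the pixel's ray), 0 where there is no reading), "K" (3x3 intrinsics, pixels), "origin" and "rotation" of the camera in the world. Camera axes: x right, y down, z forward; pixel columns grow to the right and rows downward; lengths in m; the calibration is good to about 2 mm. A picture is of the moment at which its call begins.
- env.job_done(): hands the job in; it is judged then, once.
The state is a dict: "clock": time; "joint_pos": joint angles; "joint_vel": joint speeds; "joint_efforts": joint torques, N m; "tcp_pos": TCP position; "tool_rot": TCP orientation; "contact_force": force on the tool from outside, world axes, zero at the start; "moment": the same for the moment, N m; "width": finger opening in m; "gripper_force": force on a finger pad.
Only numpy, scipy, OpenCV 4.12 (cv2) and the standard library are available. Lean on these libraries where they do the work, as an engineer would, in place of code of your own. Each camera call takes 0.05 s, during which the arm holds its last target. There are 200 camera calls.

## Working session

There is one attempt and no reset: what is moved stays moved. The work goes in short steps, Python scripts to look and compute and a shell command to move; the robot and the scene stay as the last step left them, time stands still between calls to the robot, and variables do not carry over. Pictures are saved under pics/ and viewed, at most 10 in all, crops included, and the job is handed in when it is done.

```bash
mkdir -p pics; cat > h.py <<'E'
import numpy as np, cv2
from workcell import env
def grab(n):
    f=env.grab_frame(n); z=f["z_map"]; K=np.array(f["K"])
    v,u=np.mgrid[0:420,0:560]
    P=np.stack([(u-K[0,2])/K[0,0]*z,(v-K[1,2])/K[1,1]*z,z],-1)@np.array(f["rotation"]).T+np.array(f["origin"])
    P[z==0]=np.nan
    return f,P
def save(f,name,crop=None,s=1):
    im=f["image"][:,:,::-1]
    if crop: im=im[crop[1]:crop[3],crop[0]:crop[2]]
    cv2.imwrite("pics/"+name,cv2.resize(im,None,fx=s,fy=s,interpolation=cv2.INTER_CUBIC))
E
python3 - <<'E'
from h import *
a,P=grab("scene");b,Q=grab("top")
np.savez("f0.npz",P=P,Q=Q,a=a["image"],b=b["image"])
save(a,"scene0.png");save(b,"top0.png")
for f in(a,b):print(f["K"],f["origin"],f["rotation"])
s=env.state();print(s,env.grip_depth)
E
```

```text
Traceback (most recent call last):
  File "h.py", line 6, in grab
    P=np.stack([(u-K[0,2])/K[0,0]*z,(v-K[1,2])/K[1,1]*z,z],-1)@np.array(f["rotation"]).T+np.array(f["origin"])
      ~~~~~~~~~~~~~~~~~~~~~~~~~~~~~~~~~~~~~~~~~~~~~~~~~~~~~~~~^~~~~~~~~~~~~~~~~~~~~~~~~~
ValueError: matmul: Input operand 1 has a mismatch in its core dimension 0, with gufunc signature (n?,k),(k,m?)->(n?,m?) (size 4 is different from 3)
```

Camera rotation is a quaternion.

```bash
sed -i 's/np.array(f\["rotation"\]).T/R(f).T/; 2a from scipy.spatial.transform import Rotation as Ro\ndef R(f): return Ro.from_quat(f["rotation"],scalar_first=True).as_matrix()' h.py
python3 - <<'E'
from h import *
a,P=grab("scene");b,Q=grab("top")
np.savez("f0.npz",P=P,Q=Q,a=a["image"],b=b["image"])
save(a,"scene0.png");save(b,"top0.png")
for f in(a,b):print(f["K"],f["origin"],f["rotation"])
print(P[300,280],Q[210,280])
s=env.state();print(s,env.grip_depth)
E
```

```text
[[390.24367272   0.         285.64364808]
 [  0.         390.24367272 210.37678617]
 [  0.           0.           1.        ]] [1.10688553 0.27420136 0.72424036] [-0.19963263  0.51828724  0.77740523 -0.29523932]
[[390.70283509   0.         273.44544456]
 [  0.         390.70283509 216.93407913]
 [  0.           0.           1.        ]] [0.35843813 0.04437926 1.0752004 ] [-0.0804304   0.73222752 -0.67243191  0.07217434]
[ 0.74100343  0.11325059 -0.00201986] [0.6107715  0.05031981 0.01963368]
{'clock': 0.15, 'joint_pos': array([-0.83977305,  0.50164041, -0.42681708,  1.55117109,  0.22082274,
        1.13829841, -0.21026346]), 'joint_vel': array([ 0.00206904, -0.00285529, -0.00122319, -0.0052521 ,  0.00048738,
       -0.00139562,  0.00032637]), 'joint_efforts': array([-6.54464195e-03, -5.70039439e+01, -5.82507178e+00, -2.81282043e+01,
        1.07214967e-02,  7.89241312e-03, -9.71404290e-06]), 'tcp_pos': array([0.29292478, 0.57968018, 0.23050775]), 'tool_rot': array([-1.87437529e-04,  2.31751207e-01,  9.72774815e-01, -7.09003418e-04]), 'contact_force': array([ 1.03661731, -0.5831801 , -0.71321312]), 'moment': array([ 0.02319305,  0.02243   , -0.04728557]), 'gripper_force': 0.0, 'width': 0.08524178950461413} -0.0187
```

View pics/scene0.png

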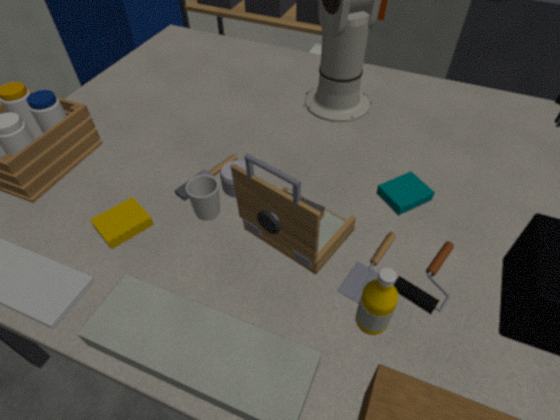

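View pics/top0.png

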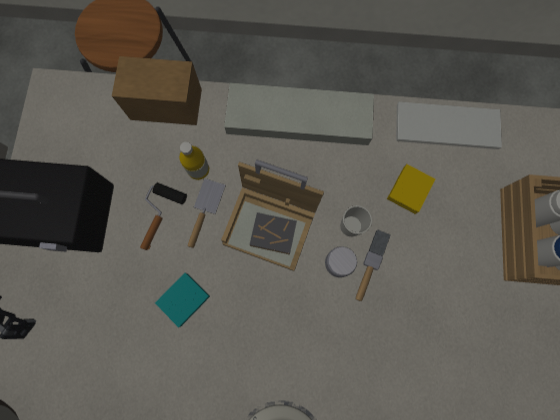

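The top view shows the press at (268,228), its lid open at (280,187) with the handle at (280,172). The grey-faced block lies on the bed at (272,233). The bottle is at (191,157), the cup at (355,221) and the tin at (341,262). Block look-alikes are the turquoise one at (182,299) and the yellow one at (411,189). By the description I choose the grey lino one on the bed at (272,233).

```bash
python3 - <<'E'
from h import *
d=np.load("f0.npz");b=d["b"];Q=d["Q"]
f={"image":b};save(f,"crop0.png",(205,140,345,280),4)
x0,y0=205,140
sub=Q[y0:280,x0:345];im=b[y0:280,x0:345].astype(int)
for n,(l,h) in dict(bed=(.012,.026),block=(.046,.0525),fence=(.0525,.058)).items():
    m=((sub[...,2]>l)&(sub[...,2]<h)).astype(np.uint8)
    c,_=cv2.findContours(m,cv2.RETR_EXTERNAL,cv2.CHAIN_APPROX_NONE)
    for k in c:
        if cv2.contourArea(k)>60:
            r=cv2.minAreaRect(k);print(n,cv2.contourArea(k),r)
            pts=sub[m>0][:, :2]
            r=cv2.minAreaRect((sub[k[:,0,1],k[:,0,0],:2]*1000).astype(np.float32));print("  world",r,cv2.boxPoints(r).round(0).tolist())
    print(n,np.nanmedian(sub[...,2][m>0]))
np.set_printoptions(linewidth=250)
print((sub[::5,::5,2]*1000).round(0).astype(int))
E
```

```text
bed 3795.5 ((62.113136291503906, 91.31387329101562), (76.80675506591797, 54.33714294433594), 19.98310661315918)
  world ((548.4664306640625, 80.2414321899414), (208.71826171875, 149.19134521484375), 74.59571838378906) [[449.0, -1.0], [593.0, -40.0], [648.0, 161.0], [504.0, 201.0]]
bed 0.02006341377161447
block 1289.5 ((67.81463623046875, 92.03170776367188), (41.41692352294922, 33.524662017822266), 12.094757080078125)
  world ((542.6194458007812, 64.09939575195312), (109.99568939208984, 90.6722183227539), 82.32791900634766) [[490.0, 16.0], [580.0, 4.0], [595.0, 113.0], [505.0, 125.0]]
block 0.04986452907576544
fence 342.0 ((57.16923522949219, 65.95384216308594), (46.13325119018555, 96.82719421386719), 74.74488067626953)
  world ((557.5988159179688, 78.51553344726562), (209.5751953125, 155.45947265625), 74.69160461425781) [[455.0, -2.0], [605.0, -43.0], [660.0, 159.0], [510.0, 200.0]]
fence 0.054457353566256694
[[                   0                    3                    1                    4                    4                   -5                    2                    2        
[... 15844 characters left out ...]
                   63                   60]
 [                  -3                   -1                   -2                   -2                   -1                    3                   -5                   -1                   -2                   -2                   -2
                     0                    0                    4                   -2                   -2                   -2                    2                   -3                    0                    0                    3
                    -2                   -5                    2                    1                   28                   50]]<stdin>:16: RuntimeWarning: invalid value encountered in cast
```

View pics/crop0.png

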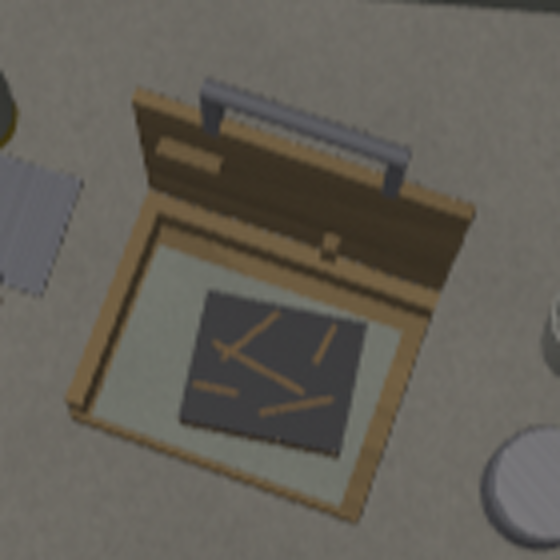

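The crop confirms the choice: a wooden-sided block with a grey lino face at crop (272,372), on the open bed, short of the corner and askew. The fences are up and left, the keepers are at (190,155) and (330,248), and the handle is at (305,125). Next I refine the poses by casting contours onto known planes.

```bash
cat >> h.py <<'E'
def cast(f,uv,z):
    K=np.array(f["K"]);d=np.c_[(uv[:,0]-K[0,2])/K[0,0],(uv[:,1]-K[1,2])/K[1,1],np.ones(len(uv))]@R(f).T
    o=np.array(f["origin"]);return (o+d*((z-o[2])/d[:,2])[:,None])[:,:2]*1000
def rect(f,P,lo,hi,z,win=(205,140,345,280)):
    u0,v0,u1,v1=win;m=np.zeros((420,560),np.uint8)
    m[v0:v1,u0:u1]=((P[...,2]>lo)&(P[...,2]<hi))[v0:v1,u0:u1]
    k=max(cv2.findContours(m,cv2.RETR_EXTERNAL,cv2.CHAIN_APPROX_NONE)[0],key=cv2.contourArea)[:,0]
    r=cv2.minAreaRect(cast(f,k,z).astype(np.float32));return np.round(r[0],1),np.round(r[1],1),round(r[2],1)
E
python3 - <<'E'
from h import *
b,Q=grab("top");a,P=grab("scene")
print("block",rect(b,Q,.042,.058,.05,(245,205,300,262)))
print("fence",rect(b,Q,.045,.062,.054))
print("base",rect(b,Q,.013,.062,.03))
for n,X in(("top",Q),("scene",P)):
    w=X[np.isfinite(X[...,2])]
    c=np.linalg.norm(w[:,:2]-[.62,.06],axis=1)<.2
    bar=w[c&(w[:,2]>.245)&(w[:,2]<.3)]*1000
    print(n,"bar n",len(bar),bar.mean(0).round(1),bar.min(0).round(),bar.max(0).round())
    r=cv2.minAreaRect(bar[:,:2].astype(np.float32));print(r)
    # lid face plane
    ex=np.array([.9645,-.264]);s=(w[:,:2]*1000-[558,78])@ex
    t=(w[:,:2]*1000-[558,78])@np.array([.264,.9645])
    l=c&(w[:,2]>.09)&(w[:,2]<.2)&(abs(t)<95)
    for h in(.1,.13,.16,.19):
        k=l&(abs(w[:,2]-h)<.005);print(h,k.sum(),np.median(s[k]).round(1) if k.any() else 0)
im=a["image"].astype(int);m=((im.max(2)<75)&(P[...,2]>.09)&(np.linalg.norm(P[...,:2]-[.63,.06],axis=2)<.12))
print("pad",m.sum(),np.nanmedian(P[m],0),np.argwhere(m).mean(0))
E
```

```text
block (array([541.8,  64.3]), array([110. ,  91.4]), 82.5)
fence (array([541.5,  64.2]), array([109.5,  90.4]), 82.7)
base (array([558.4,  80.1]), array([214.5, 171.2]), 74.7)
top bar n 316 [642.2  54.8 262.3] [622.  -4. 245.] [663. 113. 268.]
((643.3662719726562, 54.89116287231445), (120.24220275878906, 12.313804626464844), 74.50836944580078)
0.1 102 77.6
0.13 85 78.8
0.16 88 80.0
0.19 110 81.3
scene bar n 470 [646.   60.  259.8] [624.  -4. 245.] [664. 115. 265.]
((642.47607421875, 55.69626235961914), (121.19563293457031, 12.613137245178223), 75.1159439086914)
0.1 148 85.4
0.13 247 86.9
0.16 251 87.7
0.19 260 88.9
pad 3451 [0.65086554 0.06694678 0.15898163] [208.82903506 275.312663  ]
```

Estimated press centre is (0.554, 0.079) with yaw −0.267, and the lid is at about 1.61 rad. The block is at press (−8, −17) mm, askew by +0.13 rad. I'll move behind its −x face.

```bash
python3 -m crank '[{"fingers":120,"dp":[1.4,-4.1,0],"twist":0.1},{"fingers":120,"dp":[1.4,-4.1,0],"twist":0.1},{"fingers":120,"dp":[1.4,-4.1,0],"twist":0},{"fingers":120,"dp":[1.4,-4.1,0],"twist":0},{"fingers":120,"dp":[1.4,-4.1,0],"twist":0},{"fingers":120,"dp":[1.4,-4.1,0],"twist":0},{"fingers":120,"dp":[1.4,-4.1,0],"twist":0},{"fingers":120,"dp":[1.4,-4.1,0],"twist":0},{"fingers":120,"dp":[1.4,-4.1,0],"twist":0},{"fingers":120,"dp":[1.3,-4.1,0],"twist":0},{"fingers":120,"dp":[1.3,-4.1,0],"twist":0},{"fingers":120,"dp":[1.3,-4.1,0],"twist":0}]' 30
```

```text
clock: 1.45
tcp_pos: [0.4584, 0.0865, 0.2316]
tool_rot: [0.0, 0.133, 0.991, 0.0]
contact_force: [1.4, 0.3, -0.6]
width: 0.0457
gripper_force: 0.0
```

```bash
python3 -m crank '[{"fingers":120,"dp":[0,0,-4.5],"twist":0},{"fingers":120,"dp":[0,0,-4.5],"twist":0},{"fingers":120,"dp":[0,0,-4.5],"twist":0},{"fingers":120,"dp":[0,0,-4.0],"twist":0},{"fingers":120,"dp":[0,0,-2.0],"twist":0},{"fingers":120,"dp":[0,0,-0.8],"twist":0},{"fingers":120,"dp":[0,0,0],"twist":0}]'
cat >> h.py <<'E'
def pr(p,c=(554,79),yaw=-.267):
    d=np.asarray(p)[:2]-c;C,S=np.cos(yaw),np.sin(yaw);return np.round([C*d[0]+S*d[1],-S*d[0]+C*d[1]],1)
def look(name=None):
    b,Q=grab("top");r=rect(b,Q,.042,.058,.05,(225,195,315,262));print("block",r,"press",pr(r[0]))
    s=env.state();print("tcp",s["tcp_pos"].round(4),"press",pr(s["tcp_pos"]*1000),s["contact_force"].round(1))
    if name: save(b,name,(205,140,345,280),4)
E
python3 -c "
from h import *
look()"
```

```text
clock: 2.15
tcp_pos: [0.4574, 0.0882, 0.0276]
tool_rot: [-0.001, 0.133, 0.991, -0.0]
contact_force: [-0.1, 0.0, 0.6]
width: 0.045
gripper_force: 0.0
block (array([548.9,  19.4]), array([104.8,  51.7]), 24.8) press [ 10.8 -58.8]
tcp [0.4584 0.0884 0.0286] press [-94.7 -16.2] [-0.4 -0.5  0.9]
```

```bash
python3 -m crank '[{"fingers":120,"dp":[0.96,-0.26,0],"twist":0},{"fingers":120,"dp":[0.58,-0.16,0],"twist":0},{"fingers":120,"dp":[0.39,-0.11,0],"twist":0},{"fingers":120,"dp":[0.39,-0.11,0],"twist":0},{"fingers":120,"dp":[0.39,-0.11,0],"twist":0},{"fingers":120,"dp":[0.39,-0.11,0],"twist":0},{"fingers":120,"dp":[0.39,-0.11,0],"twist":0},{"fingers":120,"dp":[0.39,-0.11,0],"twist":0},{"fingers":120,"dp":[0.29,-0.08,0],"twist":0},{"fingers":120,"dp":[0.29,-0.08,0],"twist":0},{"fingers":120,"dp":[0.29,-0.08,0],"twist":0}]'
python3 -c "
from h import *
look('c1.png')"
```

```text
clock: 3.3
tcp_pos: [0.5055, 0.0748, 0.0282]
tool_rot: [-0.0, 0.134, 0.991, -0.0]
contact_force: [-0.8, -0.2, 1.6]
width: 0.0454
gripper_force: 0.7
block (array([606. , -13.5]), array([57.9, 16.7]), 75.8) press [ 74.6 -75.5]
tcp [0.5062 0.0746 0.0283] press [-44.9 -16.8] [0.3 0.1 0.4]
```

View pics/c1.png

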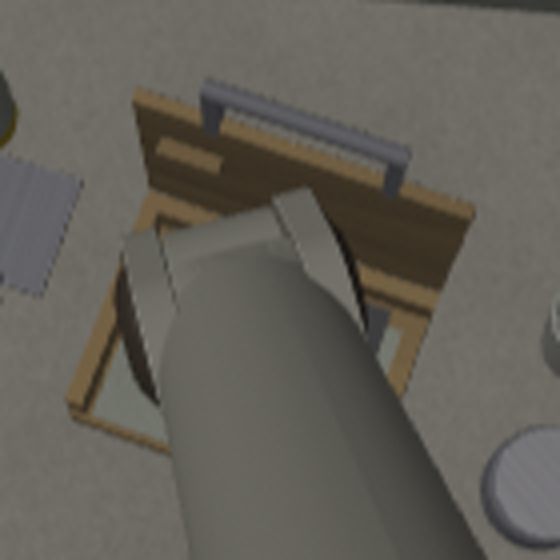

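The arm hides the block, with the wrist at crop (250,260) and still clear of the lid. I'll continue slowly to the fence, watching the force.

```bash
python3 -m crank '[{"fingers":120,"dp":[0.2,-0.05,0],"twist":0},{"fingers":120,"dp":[0.2,-0.05,0],"twist":0},{"fingers":120,"dp":[0.2,-0.05,0],"twist":0},{"fingers":120,"dp":[0.1,-0.03,0],"twist":0}]'
python3 -m crank '[{"fingers":120,"dp":[0.1,-0.03,0],"twist":0},{"fingers":120,"dp":[0.1,-0.03,0],"twist":0}]'
```

```text
clock: 3.75
tcp_pos: [0.5129, 0.0731, 0.0283]
tool_rot: [0.0, 0.134, 0.991, 0.0]
contact_force: [-0.9, -0.2, 0.6]
width: 0.0453
gripper_force: 0.5
clock: 3.95
tcp_pos: [0.5145, 0.0726, 0.0283]
tool_rot: [-0.0, 0.133, 0.991, -0.0]
contact_force: [-0.9, -0.4, -0.9]
width: 0.0454
gripper_force: 0.4
```

```bash
for i in 1; do :; done; python3 -m crank '[{"fingers":120,"dp":[0.1,-0.03,0],"twist":0},{"fingers":120,"dp":[0.1,-0.03,0],"twist":0}]'
python3 -m crank '[{"fingers":120,"dp":[0.1,-0.03,0],"twist":0},{"fingers":120,"dp":[0.1,-0.03,0],"twist":0}]'
```

```text
clock: 4.15
tcp_pos: [0.5147, 0.0725, 0.0281]
tool_rot: [-0.002, 0.133, 0.991, -0.0]
contact_force: [-7.1, 1.9, 5.7]
width: 0.0454
gripper_force: 3.8
clock: 4.35
tcp_pos: [0.5146, 0.0724, 0.0277]
tool_rot: [-0.004, 0.133, 0.991, -0.0]
contact_force: [-11.4, 3.6, 7.8]
width: 0.0452
gripper_force: 6.1
```

The block is on the hinge-side fence at about 12 N. I back off, lift, turn a quarter and go to the −y side.

```bash
python3 -m crank '[{"fingers":120,"dp":[-1.0,0.3,0],"twist":0},{"fingers":120,"dp":[-1.2,0.3,0],"twist":0},{"fingers":120,"dp":[0,0,3.5],"twist":0},{"fingers":120,"dp":[0,0,4.0],"twist":0}]'
python3 -m crank '[{"fingers":120,"dp":[0.4,-1.0,0],"twist":-0.143},{"fingers":120,"dp":[0.4,-1.0,0],"twist":-0.143},{"fingers":120,"dp":[0.4,-1.0,0],"twist":-0.143},{"fingers":120,"dp":[0.4,-1.0,0],"twist":-0.143},{"fingers":120,"dp":[0.4,-1.0,0],"twist":-0.143},{"fingers":120,"dp":[0.4,-1.0,0],"twist":-0.143},{"fingers":120,"dp":[0.4,-1.0,0],"twist":-0.143},{"fingers":120,"dp":[0.4,-1.0,0],"twist":-0.143},{"fingers":120,"dp":[0.4,-1.0,0],"twist":-0.143},{"fingers":120,"dp":[0.4,-0.4,0],"twist":-0.143},{"fingers":120,"dp":[0.2,0,0],"twist":-0.141}]'
python3 -c "
from h import *
look()"
```

```text
clock: 4.75
tcp_pos: [0.4943, 0.0773, 0.1027]
tool_rot: [-0.002, 0.133, 0.991, -0.001]
contact_force: [1.5, -0.1, 0.4]
width: 0.0456
gripper_force: 0.0
clock: 5.85
tcp_pos: [0.5388, -0.0177, 0.1035]
tool_rot: [0.001, 0.798, 0.603, 0.0]
contact_force: [-0.0, -1.2, 0.6]
width: 0.0453
gripper_force: 0.0
block (array([578.7,  76.9]), array([126.9, 115.3]), 0.4) press [24.4  4.5]
tcp [ 0.539  -0.017   0.1035] press [ 10.9 -96.6] [ 1.2 -0.2 -0.4]
```

```bash
python3 -c "
from h import *
b,Q=grab('top')
print(rect(b,Q,.043,.0525,.05,(245,195,300,255)))
im=b['image'].astype(int);g=((im.max(2)-im.min(2)<14)&(im.max(2)<85)&(Q[...,2]>.042)&(Q[...,2]<.057)).astype(np.uint8)
g[:195]=0;g[262:]=0;g[:,:230]=0;g[:,315:]=0
k=max(cv2.findContours(g,0,1)[0],key=cv2.contourArea)[:,0]
r=cv2.minAreaRect(cast(b,k,.05).astype('float32'));print(r,pr(r[0]))
save(b,'c2.png',(205,140,345,280),4)"
```

```text
(array([577.8,  73.9]), array([107.3, 123.1]), 89.3)
((570.402587890625, 57.34778594970703), (95.09820556640625, 89.83087921142578), 75.16506958007812) [ 21.5 -16.6]
```

View pics/c2.png

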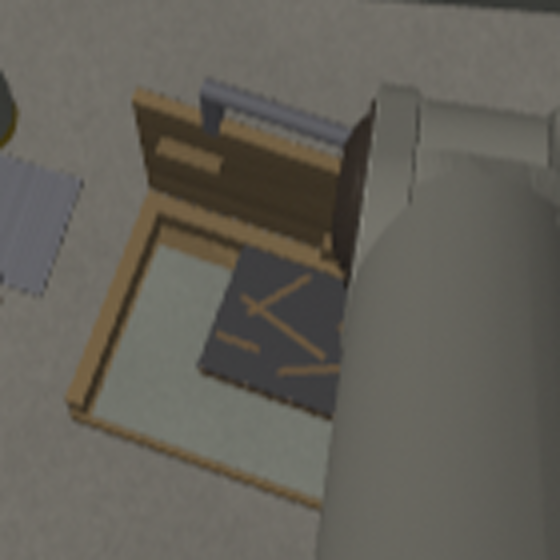

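The block is square on the +x fence at crop (280,330), with its far end at press y of about +31. I need to check wrist clearance to the lid before descending.

```bash
python3 -c "
from h import *
for n in('top','scene'):
    b,Q=grab(n)
    w=Q[np.isfinite(Q[...,2])]*1000
    w=w[(np.linalg.norm(w[:,:2]-[560,0],axis=1)<200)]
    p=np.array([pr(q) for q in w])
    for lo in range(100,520,35):
        k=(w[:,2]>lo)&(w[:,2]<lo+35)&(p[:,1]<10)
        if k.sum()>3:print(n,lo,k.sum(),'x',p[k,0].min(),p[k,0].max(),'y',p[k,1].min(),p[k,1].max())
s=env.state();print(s['joint_pos'].round(2))
"
```

```text
top 100 62 x 71.6 83.9 y -24.6 9.9
top 135 59 x 82.1 85.2 y -23.6 9.9
top 170 66 x 83.6 86.8 y -22.8 8.7
top 205 72 x 84.9 95.9 y -23.4 9.6
top 240 89 x 85.9 98.6 y -25.0 9.8
top 450 140 x -49.0 60.7 y -149.3 -40.9
top 485 925 x -65.1 58.9 y -147.2 -42.9
scene 100 410 x -24.2 112.1 y -106.0 9.8
scene 135 694 x -47.8 112.5 y -105.1 9.9
scene 170 798 x -54.7 95.2 y -107.9 9.9
scene 205 689 x -54.1 96.5 y -120.4 9.7
scene 240 834 x -15.1 98.2 y -122.5 9.6
scene 275 559 x -15.0 52.2 y -123.4 -54.8
scene 310 708 x -17.6 50.5 y -125.1 -54.3
scene 345 764 x -8.1 49.5 y -119.7 -47.4
scene 380 802 x -8.6 53.0 y -120.7 -54.6
scene 415 1100 x -44.8 62.6 y -130.0 -38.1
scene 450 1979 x -62.8 64.7 y -130.3 -36.7
scene 485 1107 x -43.1 58.2 y -130.2 -42.5
[-0.15  0.44  0.16  1.95 -0.1   0.76 -0.2 ]
```

```bash
python3 -m crank '[{"fingers":120,"dp":[-0.2,-0.8,0],"twist":0.01},{"fingers":120,"dp":[0,0,-4],"twist":0},{"fingers":120,"dp":[0,0,-2.6],"twist":0},{"fingers":120,"dp":[0,0,-0.9],"twist":0},{"fingers":120,"dp":[0,0,0],"twist":0}]'
python3 -m crank '[{"fingers":120,"dp":[0.26,0.96,0],"twist":0},{"fingers":120,"dp":[0.11,0.39,0],"twist":0},{"fingers":120,"dp":[0.11,0.39,0],"twist":0},{"fingers":120,"dp":[0.13,0.48,0],"twist":0},{"fingers":120,"dp":[0.13,0.48,0],"twist":0},{"fingers":120,"dp":[0.13,0.48,0],"twist":0},{"fingers":120,"dp":[0.13,0.48,0],"twist":0},{"fingers":120,"dp":[0.13,0.48,0],"twist":0},{"fingers":120,"dp":[0.13,0.48,0],"twist":0},{"fingers":120,"dp":[0.13,0.48,0],"twist":0},{"fingers":120,"dp":[0.08,0.29,0],"twist":0},{"fingers":120,"dp":[0.08,0.29,0],"twist":0}]'
python3 -c "
from h import *
look()"
```

```text
clock: 6.55
tcp_pos: [0.5352, -0.0251, 0.0272]
tool_rot: [-0.001, 0.792, 0.611, -0.001]
contact_force: [0.4, 0.8, -0.8]
width: 0.0453
gripper_force: 0.0
clock: 7.75
tcp_pos: [0.552, 0.0325, 0.0282]
tool_rot: [-0.0, 0.792, 0.61, -0.0]
contact_force: [-0.5, -1.0, 0.3]
width: 0.0453
gripper_force: 0.6
block (array([590.8, 119.4]), array([ 55.6, 100.8]), 76.2) press [24.8 48.7]
tcp [0.5522 0.0331 0.0283] press [ 10.4 -44.7] [ 0.5 -0.2 -0.7]
```

```bash
python3 -m crank '[{"fingers":120,"dp":[0.05,0.2,0],"twist":-0.005},{"fingers":120,"dp":[0.05,0.2,0],"twist":-0.005},{"fingers":120,"dp":[0.05,0.2,0],"twist":0},{"fingers":120,"dp":[0.05,0.2,0],"twist":0},{"fingers":120,"dp":[0.05,0.2,0],"twist":0},{"fingers":120,"dp":[0.03,0.1,0],"twist":0}]'
python3 -m crank '[{"fingers":120,"dp":[0.03,0.1,0],"twist":0},{"fingers":120,"dp":[0.03,0.1,0],"twist":0},{"fingers":120,"dp":[0.03,0.1,0],"twist":0}]'
```

```text
clock: 8.4
tcp_pos: [0.5525, 0.0351, 0.028]
tool_rot: [0.001, 0.798, 0.602, -0.004]
contact_force: [-8.2, -18.4, 8.7]
width: 0.0454
gripper_force: 0.6
clock: 8.7
tcp_pos: [0.5524, 0.0355, 0.028]
tool_rot: [0.002, 0.799, 0.601, -0.005]
contact_force: [-11.2, -23.9, 10.6]
width: 0.0452
gripper_force: 0.6
```

It is blocked about 14 mm earlier than expected, with about 25 N. I stop, back off a little and look.

```bash
python3 -m crank '[{"fingers":120,"dp":[-0.3,-1.1,0],"twist":0},{"fingers":120,"dp":[0,0,0],"twist":0}]'
python3 -c "
from h import *
look()
b,Q=grab('top');a,P=grab('scene')
c1=cv2.resize(b['image'][140:280,205:345],(395,590));c2=cv2.resize(a['image'][140:280,225:365],(395,590))
cv2.imwrite('pics/c3.png',np.hstack([c1,c2])[:,:,::-1])"
```

```text
clock: 8.9
tcp_pos: [0.5525, 0.0333, 0.0283]
tool_rot: [0.0, 0.796, 0.605, -0.0]
contact_force: [1.4, 0.6, 0.0]
width: 0.0451
gripper_force: 0.0
block (array([592.2, 123.3]), array([56.1, 99.8]), 77.8) press [25.2 52.8]
tcp [0.5527 0.0344 0.0283] press [ 10.5 -43.4] [-1.3 -6.2  0.5]
```

View pics/c3.png

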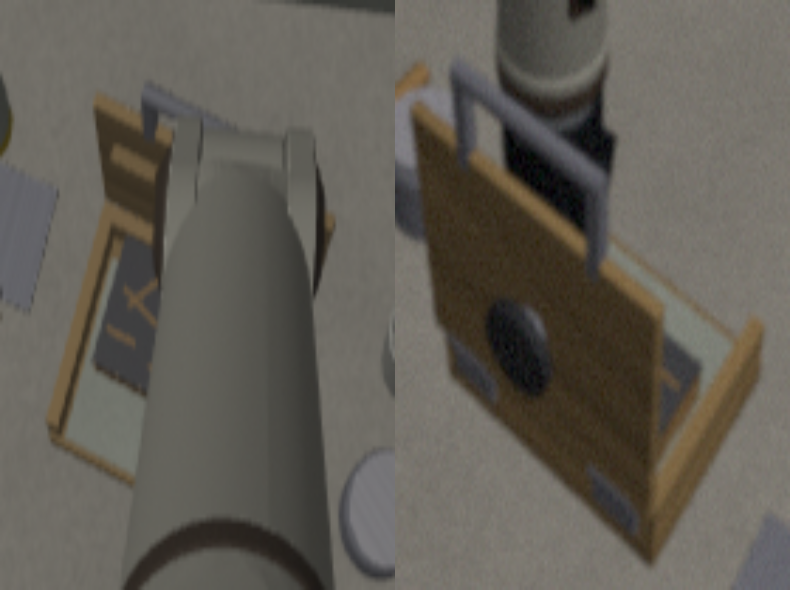

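```bash
python3 -c "
from h import *
b,Q=grab('top')
im=b['image'].astype(int);z=cv2.medianBlur(np.nan_to_num(Q[...,2]).astype('float32'),3)
g=((z>.043)&(z<.0525)&(im[...,0]-im[...,2]<25)).astype(np.uint8);g[:195]=0;g[250:]=0;g[:,:230]=0;g[:,262:]=0
k=max(cv2.findContours(g,0,1)[0],key=cv2.contourArea)[:,0]
c=cast(b,k,.05);q=np.array([pr(t) for t in c])
print(q.round(0).astype(int).tolist())
f=((z>.0535)&(z<.058)).astype(np.uint8);f[:,:215]=0;f[:,275:]=0;f[:170]=0;f[260:]=0
k=max(cv2.findContours(f,0,1)[0],key=cv2.contourArea)[:,0]
print('F',np.array([pr(t) for t in cast(b,k,.054)]).astype(int).tolist())
w=Q.reshape(-1,3)*1000;w=w[(w[:,2]>245)&(w[:,2]<290)&(np.linalg.norm(w[:,:2]-[643,55],axis=1)<70)]
print('bar',len(w),np.median([pr(t) for t in w],0),w[:,2].max())
"
```

```text
[[66, 79], [63, 78], [60, 77], [57, 78], [54, 77], [52, 76], [48, 78], [46, 77], [42, 78], [39, 77], [36, 79], [33, 78], [31, 77], [28, 76], [24, 77], [21, 79], [18, 78], [16, 77], [12, 78], [10, 78], [6, 79], [4, 78], [1, 77], [-2, 78], [-5, 78], [-8, 79], [-11, 78], [-14, 77], [-17, 79], [-20, 78], [-21, 74], [-23, 71], [-22, 68], [-24, 65], [-23, 62], [-22, 60], [-23, 56], [-22, 54], [-21, 51], [-23, 48], [-22, 45], [-24, 42], [-23, 39], [-22, 37], [-24, 33], [-23, 31], [-22, 28], [-23, 25], [-21, 26], [-17, 24], [-15, 25], [-12, 26], [-10, 27], [-7, 28], [-4, 26], [-1, 27], [1, 28], [4, 29], [8, 28], [10, 29], [13, 30], [15, 31], [18, 32], [17, 34], [18, 38], [20, 41], [22, 45], [21, 47], [22, 51], [24, 54], [21, 56], [22, 59], [25, 60], [28, 61], [27, 64], [28, 67], [31, 68], [34, 67], [33, 63], [34, 61], [32, 57], [33, 55], [36, 53], [37, 50], [41, 49], [42, 46], [45, 45], [46, 42], [49, 43], [52, 44], [54, 45], [56, 49], [58, 50], [61, 51], [64, 52], [66, 53], [65, 55], [67, 59], [66, 61], [65, 64], [67, 68], [66, 70], [65, 73], [64, 75]]
F [[-4, 97], [-7, 99], [-8, 101], [-11, 100], [-14, 102], [-17, 101], [-20, 102], [-24, 104], [-26, 103], [-29, 102], [-32, 103], [-35, 102], [-38, 104], [-41, 103], [-43, 102], [-46, 101], [-49, 102], [-52, 101], [-55, 103], [-58, 102], [-60, 101], [-64, 102], [-66, 101], [-70, 103], [-69, 100], [-70, 97], [-68, 98], [-65, 99], [-63, 100], [-59, 98], [-58, 96], [-55, 94], [-52, 95], [-49, 94], [-47, 95], [-44, 96], [-42, 97], [-39, 98], [-37, 99], [-33, 97], [-32, 95], [-29, 93], [-26, 94], [-24, 95], [-21, 96], [-19, 97], [-16, 98], [-13, 99], [-10, 98], [-7, 96]]
bar 127 [93.2 37.5] 267.6542882168579
```

The block is square on the +x fence, but its far face is at y=78, so it is 15 mm short and something stops it. I lift away and look at the corner unobstructed.

```bash
python3 -m crank '[{"fingers":120,"dp":[-0.3,-1.2,0],"twist":0},{"fingers":120,"dp":[-0.3,-1.2,0],"twist":0},{"fingers":120,"dp":[0,0,4.5],"twist":0},{"fingers":120,"dp":[0,0,4.5],"twist":0},{"fingers":120,"dp":[-2,-4,0],"twist":0},{"fingers":120,"dp":[-2,-4,0],"twist":0},{"fingers":120,"dp":[-2,-4,0],"twist":0}]'
python3 -c "
from h import *
np.set_printoptions(linewidth=250,suppress=True)
b,Q=grab('top');a,P=grab('scene')
c1=cv2.resize(b['image'][170:260,215:325],None,fx=7,fy=6.5,interpolation=2)
cv2.imwrite('pics/c4.png',c1[:,:,::-1])
z=cv2.medianBlur(np.nan_to_num(Q[...,2]).astype('float32'),3)*1000
print(z[188:216:2,238:290:2].astype(int))
print(rect(b,Q,.043,.0525,.05,(235,205,300,255)))
"
```

```text
clock: 9.8
tcp_pos: [0.4864, -0.1097, 0.119]
tool_rot: [0.0, 0.795, 0.607, 0.001]
contact_force: [0.6, -0.9, -0.3]
width: 0.045
gripper_force: 0.0
[[  0  -1  53  55  55  61  66  69  79  86  90  98 101 108 112 119 125 133 137 143 145 154 156 162 166 170]
 [  0   2  53  54  54  55  56  56  60  69  75  82  87  93  99 100 110 111 118 125 129 137 143 146 156 158]
 [  0  52  55  53  52  53  54  54  55  55  58  61  66  74  85  85  92  99 107 109 115 122 131 133 137 143]
 [  0  53  54  46  40  45  51  53  54  54  53  54  55  60  65  70  77  84  88  96 101 107 113 115 125 128]
 [ 52  54  54  35  20  30  49  51  48  52  53  54  55  54  53  57  60  65  70  79  84  90  95 101 108 111]
 [ 52  54  51  23  19  49  49  50  48  48  49  50  53  53  54  54  55  55  55  60  66  75  78  85  97 101]
 [ 54  53  39  21  20  50  50  50  49  49  49  49  49  50  51  53  54  54  53  53  55  56  64  69  98  99]
 [ 53  52  27  21  21  49  50  50  50  50  49  49  49  50  50  49  50  52  54  54  54  53  53  55  91  91]
 [ 54  44  20  20  49  49  50  50  49  49  49  50  50  49  49  49  49  49  47  50  51  52  53  54  75  70]
 [ 52  32  19  20  50  50  49  48  47  50  49  51  50  50  50  50  49  47  48  50  49  50  50  51  54  54]
 [ 51  20  19  47  49  49  51  49  50  50  50  50  50  50  50  50  49  49  49  49  49  50  50  49  49  50]
 [ 38  20  20  50  49  49  51  48  50  50  48  50  49  49  49  49  49  49  50  49  49  50  51  50  49  28]
 [ 29  20  23  48  49  51  51  49  50  49  48  51  49  49  51  50  49  49  50  50  49  50  51  50  39  19]
 [ 21  18  49  48  48  50  51  49  49  49  49  50  50  49  50  50  49  51  50  50  50  51  49  50  20  20]]
(array([581.4,  88. ]), array([126.2,  96.9]), 74.1)
```

View pics/c4.png

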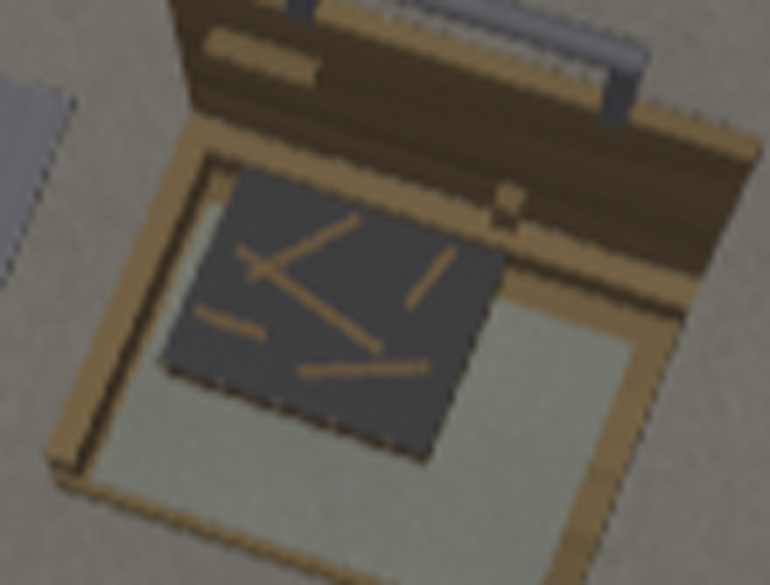

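The picture shows the block square on the hinge fence at (340,310), with a strip of bare bed left at (150,330) and nothing under it. A keeper projects from the lid at (508,197), low and beside the block's −y face, so the gripper's +x side most likely struck it. I'll push again 15 mm further from the lid and with the fingers narrower.

```bash
python3 -m crank '[{"fingers":165,"dp":[1.2,3.36,0],"twist":0},{"fingers":165,"dp":[1.2,3.36,0],"twist":0},{"fingers":165,"dp":[1.2,3.36,0],"twist":0},{"fingers":165,"dp":[1.15,3.36,0],"twist":0},{"fingers":165,"dp":[0,0,-4],"twist":0},{"fingers":165,"dp":[0,0,-4],"twist":0},{"fingers":165,"dp":[0,0,-1.1],"twist":0},{"fingers":165,"dp":[0.13,0.48,0],"twist":0},{"fingers":165,"dp":[0.08,0.29,0],"twist":0},{"fingers":165,"dp":[0.08,0.29,0],"twist":0},{"fingers":165,"dp":[0.08,0.29,0],"twist":0},{"fingers":165,"dp":[0.05,0.19,0],"twist":0}]'
python3 -m crank '[{"fingers":165,"dp":[0.05,0.19,0],"twist":0},{"fingers":165,"dp":[0.05,0.19,0],"twist":0}]'
python3 -c "
from h import *
look()"
```

```text
clock: 11.1
tcp_pos: [0.5395, 0.0411, 0.0286]
tool_rot: [0.001, 0.795, 0.606, 0.001]
contact_force: [-1.0, -1.2, 0.6]
width: 0.0302
gripper_force: 0.7
clock: 11.3
tcp_pos: [0.5397, 0.0446, 0.0277]
tool_rot: [0.0, 0.795, 0.606, 0.0]
contact_force: [-0.5, -1.0, 1.0]
width: 0.0304
gripper_force: 0.7
block (array([591.6, 131.4]), array([48. , 92.2]), 74.5) press [22.4 60.5]
tcp [0.5397 0.0451 0.0276] press [ -4.8 -36.5] [ 1.  -1.5  1.3]
```

```bash
python3 -m crank '[{"fingers":165,"dp":[0.04,0.15,0],"twist":0},{"fingers":165,"dp":[0.04,0.15,0],"twist":0},{"fingers":165,"dp":[0.04,0.14,0],"twist":0}]'
python3 -m crank '[{"fingers":165,"dp":[0.03,0.1,0],"twist":0},{"fingers":165,"dp":[0.03,0.1,0],"twist":0},{"fingers":165,"dp":[0.03,0.1,0],"twist":0}]'
python3 -m crank '[{"fingers":165,"dp":[0.03,0.1,0],"twist":0},{"fingers":165,"dp":[0.03,0.1,0],"twist":0}]'
```

```text
clock: 11.65
tcp_pos: [0.5406, 0.0492, 0.0272]
tool_rot: [-0.0, 0.795, 0.606, -0.0]
contact_force: [-1.2, -1.4, 0.7]
width: 0.0299
gripper_force: 0.7
clock: 11.95
tcp_pos: [0.5415, 0.0523, 0.0273]
tool_rot: [-0.0, 0.795, 0.606, -0.0]
contact_force: [-0.4, -0.0, 0.1]
width: 0.0299
gripper_force: 0.6
clock: 12.15
tcp_pos: [0.542, 0.0526, 0.0273]
tool_rot: [0.0, 0.796, 0.606, -0.001]
contact_force: [-1.9, -7.0, 2.9]
width: 0.0302
gripper_force: 3.4
```

```bash
python3 -m crank '[{"fingers":165,"dp":[0.03,0.1,0],"twist":0}]'
python3 -m crank '[{"fingers":165,"dp":[-0.3,-1.1,0],"twist":0},{"fingers":165,"dp":[-0.3,-1.1,0],"twist":0},{"fingers":165,"dp":[0,0,4.5],"twist":0},{"fingers":165,"dp":[0,0,4.5],"twist":0},{"fingers":165,"dp":[-2,-4,0],"twist":0},{"fingers":165,"dp":[-2,-4,0],"twist":0},{"fingers":165,"dp":[-2,-3,0],"twist":0}]'
python3 -c "
from h import *
b,Q=grab('top')
im=b['image'].astype(int);g=((im.max(2)-im.min(2)<25)&(im.max(2)<75)&(Q[...,2]>.042)&(Q[...,2]<.057)).astype(np.uint8)
g[:180]=0;g[255:]=0;g[:,:225]=0;g[:,300:]=0
g=cv2.morphologyEx(g,3,np.ones((7,7),np.uint8));g=cv2.morphologyEx(g,2,np.ones((3,3),np.uint8))
k=max(cv2.findContours(g,0,1)[0],key=cv2.contourArea)[:,0]
c=cast(b,k,.05);r=cv2.minAreaRect(c.astype('float32'));print(r,pr(r[0]))
q=np.array([pr(t) for t in c]);print(q[::3].astype(int).tolist())
"
```

```text
clock: 12.25
tcp_pos: [0.5423, 0.0526, 0.0272]
tool_rot: [0.001, 0.796, 0.605, -0.001]
contact_force: [-0.5, -8.9, 2.6]
width: 0.0303
gripper_force: 4.2
clock: 12.95
tcp_pos: [0.4756, -0.0792, 0.1179]
tool_rot: [0.001, 0.795, 0.606, 0.001]
contact_force: [0.8, -1.1, -0.1]
width: 0.0301
gripper_force: 0.0
((591.6251831054688, 109.16741943359375), (115.44088745117188, 108.260009765625), 75.7449722290039) [28.3 39. ]
[[76, 97], [69, 94], [61, 91], [52, 91], [43, 90], [33, 92], [25, 92], [16, 91], [7, 91], [-1, 90], [-10, 92], [-19, 92], [-26, 89], [-24, 81], [-21, 74], [-23, 64], [-23, 56], [-23, 47], [-22, 39], [-22, 30], [-22, 22], [-24, 12], [-24, 4], [-24, -4], [-24, -12], [-17, -15], [-8, -15], [0, -15], [9, -17], [18, -16], [26, -16], [35, -16], [44, -16], [53, -18], [61, -15], [64, -8], [64, 0], [64, 8], [64, 17], [64, 25], [64, 34], [66, 44], [74, 47], [82, 50], [77, 54], [70, 57], [67, 65], [65, 72], [68, 79], [76, 82], [80, 87], [77, 95]]
```

The block is home: faces at x −23 and y −16 to 92, square. Next I raise the arm and re-measure the handle bar.

```bash
python3 -m crank '[{"fingers":120,"dp":[0,0,4.7],"twist":0},{"fingers":120,"dp":[0,0,4.7],"twist":0},{"fingers":120,"dp":[0,0,4.7],"twist":0},{"fingers":120,"dp":[0,0,4.7],"twist":0}]'
python3 -c "
from h import *
for n in('top','scene'):
    b,Q=grab(n)
    w=Q.reshape(-1,3)*1000;w=w[(w[:,2]>252)&(w[:,2]<285)&(np.linalg.norm(w[:,:2]-[643,55],axis=1)<75)]
    r=cv2.minAreaRect(w[:,:2].astype('float32'));print(n,len(w),r,pr(r[0]),np.percentile(w[:,2],[5,50,95]).round(1))
"
```

```text
clock: 13.4
tcp_pos: [0.4758, -0.0768, 0.3072]
tool_rot: [-0.0, 0.795, 0.606, 0.0]
contact_force: [0.9, -0.8, -0.2]
width: 0.0452
gripper_force: 0.0
top 303 ((643.5305786132812, 54.58549880981445), (119.79021453857422, 12.733153343200684), 74.67094421386719) [92.8  0.1] [258.6 263.3 266.2]
scene 431 ((644.49462890625, 54.95887756347656), (121.34686279296875, 13.232903480529785), 75.84111022949219) [93.6  0.7] [255.3 261.7 264.2]
```

```bash
python3 -m crank '[{"fingers":120,"dp":[3.36,2.63,0],"twist":0},{"fingers":120,"dp":[3.36,2.63,0],"twist":0},{"fingers":120,"dp":[3.36,2.63,0],"twist":0},{"fingers":120,"dp":[3.36,2.63,0],"twist":0},{"fingers":120,"dp":[3.36,2.63,0],"twist":0},{"fingers":120,"dp":[0,0,0],"twist":0}]'
```

```text
clock: 14.1
tcp_pos: [0.6466, 0.0609, 0.3026]
tool_rot: [-0.002, 0.793, 0.609, 0.0]
contact_force: [-0.6, 1.2, -0.8]
width: 0.0451
gripper_force: 0.0
```

```bash
python3 -m crank '[{"fingers":120,"dp":[-0.2,-0.5,0],"twist":0},{"fingers":120,"dp":[0,0,0],"twist":0}]'
```

```text
clock: 14.3
tcp_pos: [0.6414, 0.047, 0.3048]
tool_rot: [0.0, 0.796, 0.605, -0.001]
contact_force: [0.5, 0.1, 0.6]
width: 0.045
gripper_force: 0.0
```

```bash
python3 -m crank '[{"fingers":120,"dp":[0.2,0.5,0],"twist":0},{"fingers":120,"dp":[0,0,-2.5],"twist":0},{"fingers":120,"dp":[0,0,-2.5],"twist":0},{"fingers":120,"dp":[0,0,-1.4],"twist":0},{"fingers":120,"dp":[0,0,0],"twist":0}]'
```

```text
clock: 14.8
tcp_pos: [0.6427, 0.0542, 0.2393]
tool_rot: [-0.001, 0.795, 0.606, -0.002]
contact_force: [0.3, -0.9, 0.4]
width: 0.045
gripper_force: 0.0
```

```bash
python3 -m crank '[{"fingers":240,"dp":[0,0,0],"twist":0},{"fingers":240,"dp":[0,0,0],"twist":0},{"fingers":240,"dp":[0,0,0],"twist":0},{"fingers":240,"dp":[0,0,0],"twist":0},{"fingers":240,"dp":[0,0,0],"twist":0}]' 20; python3 -c "
from h import *
b,Q=grab('scene');save(b,'c5.png',(200,100,400,300),3)"
```

```text
clock: 15.3
tcp_pos: [0.6455, 0.0546, 0.2429]
tool_rot: [0.001, 0.795, 0.606, 0.001]
contact_force: [-0.9, -0.5, 6.7]
width: 0.0112
gripper_force: 20.6
```

View pics/c5.png

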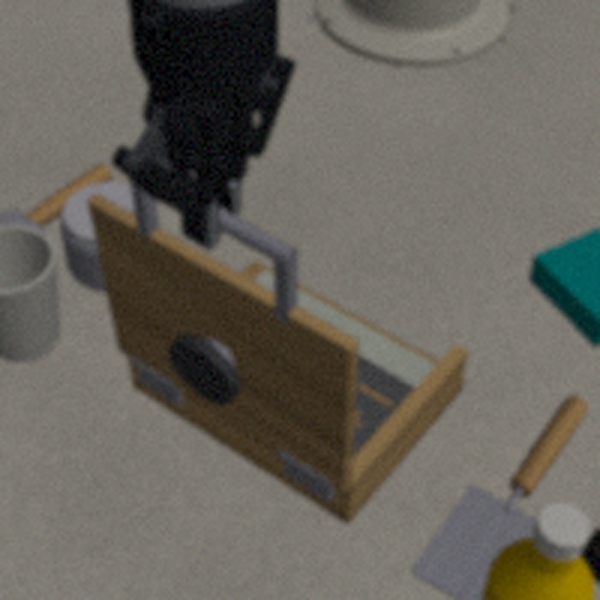

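The fingers hold the bar at about (205,230) in the crop, and the lid is still upright. Now I work out the arc.

```bash
python3 -c "
import numpy as np
ph=np.r_[np.linspace(1.64,.3,25),np.linspace(.3,.024,9)[1:]]
x=-20.5*np.cos(ph);z=20.5*np.sin(ph);d=np.diff(x)
for i in range(len(d)):print(i,round(ph[i+1],2),round(.9645*d[i],2),round(-.264*d[i],2),round(z[i+1]-z[i],2))"
```

```text
0 1.58 -1.1 0.3 0.05
1 1.53 -1.1 0.3 -0.02
2 1.47 -1.1 0.3 -0.08
3 1.42 -1.1 0.3 -0.14
4 1.36 -1.09 0.3 -0.21
5 1.3 -1.07 0.29 -0.27
6 1.25 -1.06 0.29 -0.33
7 1.19 -1.04 0.28 -0.39
8 1.14 -1.01 0.28 -0.45
9 1.08 -0.99 0.27 -0.51
10 1.03 -0.96 0.26 -0.57
11 0.97 -0.93 0.25 -0.62
12 0.91 -0.89 0.24 -0.67
13 0.86 -0.86 0.23 -0.72
14 0.8 -0.81 0.22 -0.77
15 0.75 -0.77 0.21 -0.82
16 0.69 -0.73 0.2 -0.86
17 0.64 -0.68 0.19 -0.9
18 0.58 -0.63 0.17 -0.94
19 0.52 -0.58 0.16 -0.97
20 0.47 -0.52 0.14 -1.01
21 0.41 -0.47 0.13 -1.04
22 0.36 -0.41 0.11 -1.06
23 0.3 -0.36 0.1 -1.08
24 0.27 -0.19 0.05 -0.68
25 0.23 -0.17 0.05 -0.69
26 0.2 -0.14 0.04 -0.69
27 0.16 -0.12 0.03 -0.7
28 0.13 -0.1 0.03 -0.7
29 0.09 -0.08 0.02 -0.7
30 0.06 -0.05 0.01 -0.71
31 0.02 -0.03 0.01 -0.71
```

```bash
python3 -m crank '[{"fingers":240,"dp":[-1.1,0.3,0],"twist":0},{"fingers":240,"dp":[-1.1,0.3,0],"twist":0},{"fingers":240,"dp":[-1.1,0.3,-0.08],"twist":0},{"fingers":240,"dp":[-1.1,0.3,-0.14],"twist":0},{"fingers":240,"dp":[-1.1,0.3,-0.2],"twist":0},{"fingers":240,"dp":[-1.07,0.3,-0.27],"twist":0},{"fingers":240,"dp":[-1.06,0.29,-0.33],"twist":0}]'
```

```text
clock: 16.05
tcp_pos: [0.5681, 0.0758, 0.2319]
tool_rot: [0.0, 0.795, 0.606, 0.001]
contact_force: [1.2, -1.0, 1.8]
width: 0.011
gripper_force: 21.0
```

```bash
python3 -m crank '[{"fingers":240,"dp":[-1.04,0.28,-0.39],"twist":0},{"fingers":240,"dp":[-1.01,0.28,-0.45],"twist":0},{"fingers":240,"dp":[-0.99,0.27,-0.51],"twist":0},{"fingers":240,"dp":[-0.96,0.26,-0.57],"twist":0},{"fingers":240,"dp":[-0.93,0.25,-0.62],"twist":0},{"fingers":240,"dp":[-0.89,0.24,-0.67],"twist":0}]'
python3 -m crank '[{"fingers":240,"dp":[-0.86,0.23,-0.72],"twist":0},{"fingers":240,"dp":[-0.81,0.22,-0.77],"twist":0},{"fingers":240,"dp":[-0.77,0.21,-0.82],"twist":0},{"fingers":240,"dp":[-0.73,0.2,-0.86],"twist":0},{"fingers":240,"dp":[-0.68,0.19,-0.9],"twist":0},{"fingers":240,"dp":[-0.63,0.17,-0.94],"twist":0}]'
```

```text
clock: 16.65
tcp_pos: [0.509, 0.0918, 0.1982]
tool_rot: [-0.0, 0.795, 0.606, -0.0]
contact_force: [1.1, 0.9, -0.0]
width: 0.0112
gripper_force: 21.7
clock: 17.25
tcp_pos: [0.4643, 0.1039, 0.1481]
tool_rot: [-0.0, 0.795, 0.606, -0.0]
contact_force: [0.9, 1.6, -1.1]
width: 0.0111
gripper_force: 22.3
```

Forces are low and the arc fits, so I continue and slow down towards the end.

```bash
python3 -m crank '[{"fingers":240,"dp":[-0.58,0.16,-0.97],"twist":0},{"fingers":240,"dp":[-0.52,0.14,-1.01],"twist":0},{"fingers":240,"dp":[-0.47,0.13,-1.04],"twist":0},{"fingers":240,"dp":[-0.41,0.11,-1.06],"twist":0},{"fingers":240,"dp":[-0.36,0.1,-1.08],"twist":0}]'
python3 -m crank '[{"fingers":240,"dp":[-0.19,0.05,-0.68],"twist":0},{"fingers":240,"dp":[-0.17,0.05,-0.69],"twist":0},{"fingers":240,"dp":[-0.14,0.04,-0.69],"twist":0},{"fingers":240,"dp":[-0.12,0.03,-0.7],"twist":0}]'
```

```text
clock: 17.75
tcp_pos: [0.4404, 0.1104, 0.0961]
tool_rot: [-0.001, 0.795, 0.607, -0.001]
contact_force: [-3.9, 2.9, 1.1]
width: 0.0111
gripper_force: 23.2
clock: 18.15
tcp_pos: [0.4337, 0.1121, 0.0684]
tool_rot: [-0.001, 0.795, 0.607, -0.001]
contact_force: [-5.0, 4.4, -0.2]
width: 0.0114
gripper_force: 23.4
```

```bash
python3 -m crank '[{"fingers":240,"dp":[-0.03,0,-0.5],"twist":0},{"fingers":240,"dp":[-0.03,0,-0.5],"twist":0},{"fingers":240,"dp":[-0.03,0,-0.4],"twist":0},{"fingers":240,"dp":[0,0,-0.3],"twist":0},{"fingers":240,"dp":[0,0,-0.2],"twist":0}]'
python3 -m crank '[{"fingers":240,"dp":[0,0,-0.2],"twist":0},{"fingers":240,"dp":[0,0,-0.2],"twist":0},{"fingers":240,"dp":[0,0,-0.2],"twist":0}]'
```

```text
clock: 18.65
tcp_pos: [0.4311, 0.1128, 0.0491]
tool_rot: [-0.002, 0.795, 0.607, -0.002]
contact_force: [-7.8, 6.7, 0.3]
width: 0.0111
gripper_force: 23.7
clock: 18.95
tcp_pos: [0.4306, 0.1129, 0.0431]
tool_rot: [-0.002, 0.795, 0.607, -0.003]
contact_force: [-7.7, 8.0, -0.4]
width: 0.0112
gripper_force: 23.7
```

```bash
python3 -m crank '[{"fingers":240,"dp":[0.1,0,-0.1],"twist":0},{"fingers":240,"dp":[0.1,-0.1,-0.1],"twist":0},{"fingers":240,"dp":[0,-0.1,-0.1],"twist":0}]'
python3 -m crank '[{"fingers":240,"dp":[0,0,-0.15],"twist":0},{"fingers":240,"dp":[0,0,-0.15],"twist":0}]'
python3 -c "
from h import *
b,Q=grab('scene');z=Q[...,2]
d=(Q[...,:2]*1000-[554,79]);x=d[...,0]*.9645-d[...,1]*.264;y=d[...,0]*.264+d[...,1]*.9645
for lo in(-75,-55,45,60):
  k=(x>lo)&(x<lo+15)&(abs(y)<95)&(z>.03)&(z<.075);print(lo,k.sum(),np.nanmedian(z[k]))
"
```

```text
clock: 19.25
tcp_pos: [0.4305, 0.1128, 0.0397]
tool_rot: [-0.004, 0.794, 0.608, -0.004]
contact_force: [-12.7, 15.3, -0.9]
width: 0.0108
gripper_force: 24.0
clock: 19.45
tcp_pos: [0.4303, 0.1129, 0.0366]
tool_rot: [-0.004, 0.794, 0.608, -0.004]
contact_force: [-12.4, 14.5, 0.5]
width: 0.0108
gripper_force: 24.0
-75 367 0.06390763220245721
-55 396 0.06383999473637547
45 463 0.06316854286541895
60 460 0.0630315848998152
```

```bash
python3 -m crank '[{"fingers":240,"dp":[-0.1,0.1,-0.15],"twist":0},{"fingers":240,"dp":[-0.1,0.1,-0.15],"twist":0},{"fingers":240,"dp":[0,0,0],"twist":0}]'
python3 -c "
from h import *
b,Q=grab('scene');z=Q[...,2]
d=(Q[...,:2]*1000-[554,79]);x=d[...,0]*.9645-d[...,1]*.264;y=d[...,0]*.264+d[...,1]*.9645
for lo in(-75,-55,45,60):
  k=(x>lo)&(x<lo+15)&(abs(y)<95)&(z>.03)&(z<.075);print(lo,k.sum(),np.nanmedian(z[k]))
k=(abs(y)<95)&(z>.07)&(z<.1)&(abs(x-5)<30)&(abs(y)<30);print('pad',k.sum(),np.nanmedian(Q[k],0),pr(np.nanmedian(Q[k],0)*1000))
"
```

```text
clock: 19.8
tcp_pos: [0.4304, 0.113, 0.0348]
tool_rot: [-0.002, 0.795, 0.607, -0.003]
contact_force: [-11.6, 7.9, 10.1]
width: 0.011
gripper_force: 24.7
-75 375 0.06279723069994625
-55 374 0.06267423448546744
45 463 0.06287649130171935
60 476 0.06291457596882022
pad 415 [0.56136368 0.08066772 0.08252984] [6.7 3.6]
```

The lid is level, with 10 N on its stop, so it is shut. I release the bar, lift away and locate the pad.

```bash
python3 -m crank '[{"fingers":130,"dp":[0,0,0.3],"twist":0},{"fingers":130,"dp":[0,0,0],"twist":0},{"fingers":130,"dp":[0,0,0],"twist":0},{"fingers":130,"dp":[0,0,2],"twist":0},{"fingers":130,"dp":[0,0,4],"twist":0},{"fingers":255,"dp":[0,0,4],"twist":0},{"fingers":255,"dp":[-4,0,2],"twist":0},{"fingers":255,"dp":[-1,0,0],"twist":0}]'
python3 -c "
from h import *
for n in('scene','top'):
  b,Q=grab(n);z=Q[...,2]
  d=(Q[...,:2]*1000-[554,79]);x=d[...,0]*.9645-d[...,1]*.264;y=d[...,0]*.264+d[...,1]*.9645
  for lo in(-75,-55,45,60):
    k=(x>lo)&(x<lo+15)&(abs(y)<95)&(z>.03)&(z<.075);print(lo,k.sum(),np.nanmedian(z[k]))
  k=((z>.075)&(z<.092)&(abs(x-5)<50)&(abs(y)<50)).astype(np.uint8)
  c=max(cv2.findContours(k,0,1)[0],key=cv2.contourArea)[:,0]
  o,r=cv2.minEnclosingCircle(cast(b,c,.084).astype('float32'));print(n,'pad',o,r,pr(o),np.nanmedian(z[k>0]))
save(b,'c6.png',(180,120,360,290),3)
"
```

```text
clock: 20.65
tcp_pos: [0.3838, 0.1115, 0.1607]
tool_rot: [0.0, 0.795, 0.606, 0.001]
contact_force: [-0.9, -0.5, -0.2]
width: 0.0005
gripper_force: 0.0
-75 364 0.06274118013343999
-55 388 0.0630083213088139
45 455 0.06291501972844915
60 473 0.06286225425426162
scene pad (561.4628295898438, 80.45896911621094) 29.988983154296875 [6.8 3.4] 0.08268445626696108
-75 323 0.06393788170566972
-55 410 0.0639510535375678
45 384 0.06407154137648552
60 392 0.0638848501348066
top pad (557.9899291992188, 77.91082000732422) 28.04734230041504 [4.1 0. ] 0.08384826417189528
```

View pics/c6.png

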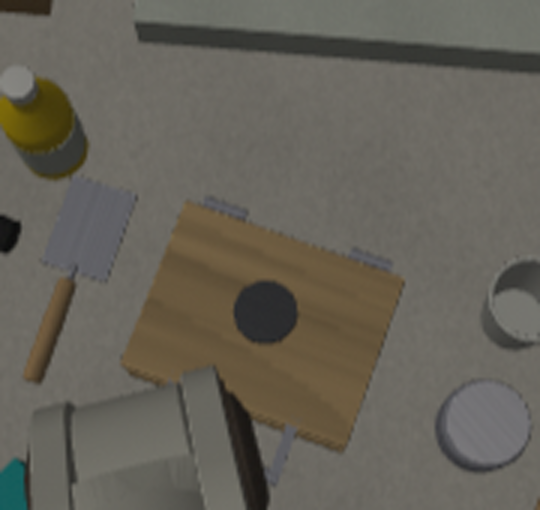

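The lid is shut and flat, and the pad disc is at crop (265,312), which gives (0.559, 0.0785). I move over it with the fingers closed.

```bash
python3 -m crank '[{"fingers":255,"dp":[3.5,-0.66,0],"twist":0},{"fingers":255,"dp":[3.5,-0.66,0],"twist":0},{"fingers":255,"dp":[3.5,-0.66,0],"twist":0},{"fingers":255,"dp":[3.5,-0.66,0],"twist":0},{"fingers":255,"dp":[3.5,-0.66,0],"twist":0},{"fingers":255,"dp":[0,0,0],"twist":0},{"fingers":255,"dp":[0,0,0],"twist":0},{"fingers":255,"dp":[0,0,-3],"twist":0},{"fingers":255,"dp":[0,0,-2],"twist":0},{"fingers":255,"dp":[0,0,-1.5],"twist":0},{"fingers":255,"dp":[0,0,-0.4],"twist":0},{"fingers":255,"dp":[0,0,0],"twist":0}]'
```

```text
clock: 21.95
tcp_pos: [0.559, 0.0787, 0.0891]
tool_rot: [-0.0, 0.795, 0.606, -0.001]
contact_force: [0.3, -0.8, 0.2]
width: -0.0002
gripper_force: 0.0
```

```bash
python3 -m crank '[{"fingers":255,"dp":[0,0,-0.3],"twist":0},{"fingers":255,"dp":[0,0,-0.2],"twist":0},{"fingers":255,"dp":[0,0,-0.2],"twist":0},{"fingers":255,"dp":[0,0,-0.2],"twist":0},{"fingers":255,"dp":[0,0,-0.2],"twist":0}]'
python3 -m crank '[{"fingers":255,"dp":[0,0,-0.2],"twist":0},{"fingers":255,"dp":[0,0,-0.2],"twist":0},{"fingers":255,"dp":[0,0,-0.1],"twist":0}]'
```

```text
clock: 22.45
tcp_pos: [0.5604, 0.0788, 0.0797]
tool_rot: [0.0, 0.795, 0.606, 0.001]
contact_force: [-1.7, 1.2, 7.2]
width: -0.0001
gripper_force: 4.0
clock: 22.75
tcp_pos: [0.5605, 0.0789, 0.0759]
tool_rot: [0.0, 0.795, 0.606, 0.001]
contact_force: [-7.7, -1.0, 24.9]
width: 0.0003
gripper_force: 11.9
```

It is on the stop: 25 N, well over the spring's 12 N. I hold it for 1.1 s, then release.

```bash
python3 -m crank '[{"fingers":255,"dp":[0,0,0],"twist":0},{"fingers":255,"dp":[0,0,0],"twist":0},{"fingers":255,"dp":[0,0,0],"twist":0},{"fingers":255,"dp":[0,0,0],"twist":0},{"fingers":255,"dp":[0,0,0],"twist":0},{"fingers":255,"dp":[0,0,0],"twist":0},{"fingers":255,"dp":[0,0,0],"twist":0},{"fingers":255,"dp":[0,0,0],"twist":0},{"fingers":255,"dp":[0,0,0],"twist":0},{"fingers":255,"dp":[0,0,0],"twist":0},{"fingers":255,"dp":[0,0,0],"twist":0}]'
python3 -m crank '[{"fingers":255,"dp":[0,0,0.4],"twist":0},{"fingers":255,"dp":[0,0,0.5],"twist":0},{"fingers":255,"dp":[0,0,0.6],"twist":0},{"fingers":255,"dp":[0,0,1],"twist":0},{"fingers":255,"dp":[0,0,3],"twist":0},{"fingers":255,"dp":[0,0,4],"twist":0},{"fingers":255,"dp":[-4,0,3],"twist":0},{"fingers":255,"dp":[-4,0,0],"twist":0},{"fingers":255,"dp":[-4,0,0],"twist":0},{"fingers":255,"dp":[-4,0,0],"twist":0},{"fingers":255,"dp":[0,0,0],"twist":0},{"fingers":255,"dp":[0,0,0],"twist":0}]'
python3 -c "
from h import *
b,Q=grab('top');z=Q[...,2]
d=(Q[...,:2]*1000-[554,79]);x=d[...,0]*.9645-d[...,1]*.264;y=d[...,0]*.264+d[...,1]*.9645
for lo in(-75,45):
    k=(x>lo)&(x<lo+15)&(abs(y)<95)&(z>.03)&(z<.075);print(lo,np.nanmedian(z[k]))
k=np.hypot(x-4,y)<20;print('pad z',np.nanmedian(z[k]))
save(b,'c7.png',(130,80,400,330),2.2)"
```

```text
clock: 23.85
tcp_pos: [0.5605, 0.0788, 0.076]
tool_rot: [0.0, 0.795, 0.606, 0.001]
contact_force: [-4.7, -1.2, 16.7]
width: -0.0003
gripper_force: 8.4
clock: 25.05
tcp_pos: [0.3995, 0.0788, 0.1994]
tool_rot: [0.0, 0.795, 0.607, 0.001]
contact_force: [0.8, -0.3, -0.5]
width: 0.0001
gripper_force: 0.0
-75 0.06420751493088306
45 0.06382859744545888
pad z 0.08397214508006978
```

View pics/c7.png

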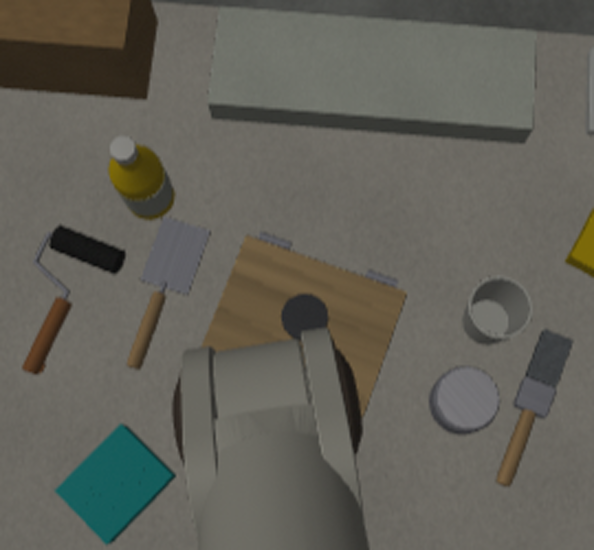

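The lid is shut at crop (305,300), the pad is back up at z=0.084 at (305,317), and the bystanders are where they were. I hand the job in.

```bash
python3 -c "
from workcell import env
print(env.job_done())"
```

```text
the job is handed in; nothing more can be done
None
```

I handed the job in at about 25 s: the block is home and square, the lid was lowered shut without slamming, the pad was held fully down for just over a second and sprang back, and nothing around the press moved; on the way the gripper was stopped once at about 26 N, most likely by a lid keeper, and I backed off and pushed again further from the lid.

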